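Free the ratchet pawl of the bench press and push its lever down to seat a column frit

TASK

The small blue bench press holds its ram up on a ratchet. With the fingertips, press the red thumb pad of the ratchet pawl down until the pawl tips over and stays clear of the toothed wheel; only then push the lever down past all its teeth to its stop, so that the ram seats the white frit in the column end. Grip and lift nothing, do not force the lever against the engaged pawl, leave pawl and lever as they then are, and do not disturb the column in its nest or the other things on the bench.

Things in the scene. Friction and masses are not known exactly. Their poses are not given: they have to be found in the camera images.
- press: Blue cast C-frame bench press bolted to the bench. Foot 200 x 90 x 30 mm. Origin on the bench straight below the lever's shaft (z = 185 mm); z up, x from its front (ram) to its rear, y to the left seen from the front; wheel, pawl and lever are on its right side (-y). Head: x -58 to +75, y -25 to +25 mm, top at z = 232; the ram at x = -24 rises to z = 249 mm
- lever (a joint): turn of lever and ratchet wheel, rad: 0 = lever 45 degrees above level, pointing forward (-x of the press); grows as it is pushed down; 1.45 (38 degrees below level) = its stop. Starts at 0.06 to 0.4. Stiff: stays where left, takes 4 to 8 N at lever_push to move. With the pawl engaged it is blocked from about 0.44 on. The ram sinks 12 mm per rad
- pawl (a joint): turn of the pawl, rad: 0 to 0.15 = its hook lies on or between the teeth; grows as the pad is pressed down; its brass weight ball makes it fall back below about 0.31 and tip over by itself beyond about 0.35; 0.64 = thrown over, free of the wheel, where it stays. Pressing takes less than 1 N, so a force stop will hardly feel it
- frit (a joint): how far the frit has been pressed into the column, in m: 0 = standing 5 mm proud, 0.005 = fully home, flush. The ram begins to touch it at about lever = 0.97
- lever_shaft (a point): point on the lever's turning axis (level, along the press's y) in the lever's plane: press frame x = 0, y = -56, z = 185 mm. Inward of it, at y = -37 mm, is the steel ratchet wheel, 80 mm over its 14 teeth
- lever_push (a point): point on the centre line of the lever bar (round steel, 12 mm diameter) 135 mm from its turning axis, the place to push on; its x runs along the bar towards the axis, its z square to the bar, up; the bar's upper side is 6 mm above it. The black ball knob (30 mm) that ends the bar is centred 170 mm from the axis
- pawl_pad (a point): centre of the upper face of the red thumb pad (24 mm along x, 28 mm along y) on the pawl's tail: 56 mm behind, 12 mm outward (-y) and 18 mm above the pawl's pivot when the pawl is at 0, then sloping up to the rear by 0.22 rad; it goes round the pivot and ends 37 mm lower. Free room behind and beside it
- pawl_pivot (a point): the pawl's turning axis (level, along the press's y) in the pawl's plane: press frame x = 46, y = -37, z = 216 mm. The brass weight ball (24 mm) stands 42 mm above it, leaning forward 23 degrees at 0 and back 14 degrees when thrown over
- column: stainless end of a preparative column, 39 mm diameter, 60 mm tall, standing loose in a shallow aluminium ring nest on the anvil under the ram; origin at the centre of its underside, z up
- wrench: open-ended wrench, 150 mm long, lying flat on the bench on the press's left; origin at its middle
- end_nut: steel hexagon end nut, 30 mm across, 30 mm tall, standing in front of the press; origin under its centre
- bowl: red plastic bowl, 170 mm diameter, 65 mm tall; origin under its centre
- bottle: amber glass bottle with blue cap, 72 mm diameter, 170 mm tall; origin under its centre
- cap: blue screw cap, 46 mm diameter, 24 mm tall, open side up; origin under its centre
- jar: small glass jar with white lid, 60 mm diameter, 75 mm tall; origin under its centre
- mouse: black computer mouse, 34 mm tall, about 80 mm long; origin under its centre

How it is judged:
On the way, in this order (a step that is already met when the one before it is completed fails the run):
1. the pawl is thrown over, free of the wheel, while the lever is still up (value of joint pawl above 0.4 rad and value of joint lever below 0.75 rad), for 0.2 s.
2. the lever is pushed down to its stop with the pawl free (value of joint lever above 1.37 rad and value of joint pawl above 0.4 rad), for 0.1 s.
At the end, for the whole second after the job is handed in: the lever is at its stop (turn above 1.37 rad), the pawl is still thrown over (above 0.40 rad), the frit is home (pressed in more than 3.5 of its 5 mm), the column stands upright in its nest (within 6 mm), and the bystanders lie within 20 mm of where they were (all of step 2 and value of joint frit above 0.0035 m and angle between column's own z axis and vertical below 0.06 rad and distance of column from where it was at the start of the episode below 0.006 m and distance of each of wrench, end_nut, bowl, bottle, cap, jar, mouse from where it was at the start of the episode below 0.02 m and linear speed of column below 0.02 m/s); the robot touches nothing.
It fails at once if the lever is forced down past the teeth while the pawl is engaged (value of joint lever above 0.8 rad and value of joint pawl below 0.25 rad).
It fails at once if the lever is pressed harder than 30 N against the engaged pawl (contact force between the fingers and lever above 30 N and value of joint pawl below 0.25 rad).
It fails at once if the lever bar or its knob, or the pawl's pad, is gripped between the fingers ((x of the grasp point in the frame of lever_push between -0.055 and 0.075 m and y of the grasp point in the frame of lever_push between -0.012 and 0.012 m and z of the grasp point in the frame of lever_push between -0.02 and 0.014 m and contact force between the fingers and lever above 2 N) or (distance between the grasp point and pawl_pad below 0.012 m and contact force between the fingers and pawl above 2 N)).
It fails at once if the column is lifted, shifted or tipped in its nest (distance of column from where it was at the start of the episode above 0.012 m or angle between column's own z axis and vertical above 0.2 rad).
It fails at once if another thing on the bench is lifted, carried or knocked away (distance of any of wrench, end_nut, bowl, bottle, cap, jar, mouse from where it was at the start of the episode above 0.03 m).
It also fails if it takes over 48 s, if anything falls off the work surface, if the arm or the gripper's body presses on something with over 40 N, if the wrist force passes 120 N, or if a joint passes its speed limit or range.

ROBOT

A 6-joint arm with a two-finger parallel gripper is mounted at the origin on the work surface. World frame = base frame: x ahead of the robot, y to its left, z up, the work surface at z = 0. Lengths are in m, angles in rad, forces in N, time in s.
With the tool pointing down it reaches from about 0.35 to 0.975 m from the base axis. Payload 4.9 kg.
Tool frame: the origin (TCP) lies at the very end of the fingers, on their centre line; the grasp point (between the pads) lies 19 mm behind it (robot.hold_point_z is the z of the grasp point in the tool frame, in m); z points along the fingers, y is the line along which they close (so a half turn about z gives the same grasp; the last joint's range is limited). The gripper opens to 85 mm and grips with 20 to 120 N. Pads are 22 mm wide; open, the fingers measure 114 mm over their backs; the gripper's body (76 mm by 85 mm) begins 54 mm behind the grasp point. The pads swing forward as they close: fully open they stand 13 mm farther back than shut.
Start: joints at [1.167, 0.053, 1.613, -0, 1.476, -0.119], TCP at [0.176, 0.6, 0.231] pointing down, gripper open.
Joint ranges: [-3.01, 3.01], [-1.01, 2.22], [0.06, 2.58], [-1.02, 4.17], [0.09, 2.62], [-3.14, 3.14]. Speed limits (rad/s): [2.57, 2.57, 3.14, 3.14, 3.14, 3.14].

INTERFACE

Orientations are given as a rotation vector (axis times angle).
In Python, from rig import observe, eyes, job, robot gives the robot as it stands. The module is installed in compiled form; this text tells all that it offers.
- The arm moves only by the tool servo_tool, never from a script. Its argument "motion" is one flat list of numbers, 7 for each row, row after row: the shift along the tool's x, y, z in m, then the turn, a rotation vector about the tool's x, y, z in degrees, then the gripper's target within -1 to 1 (shut at 1, half-way at 0, fully open at -1). A call has 1 to 5 rows; each row is the pose to reach, as a shift and turn from the pose commanded when the call began, along the tool's axes at that moment; what a row does not reach only later rows make up. A row lasts 1/12 s, in which the tool goes at most 41.7 mm and 7.16 degrees, less where a joint would pass 70% of its speed; a pose out of reach is approached as far as the arm can. A call with a gripper value outside its range is refused whole. The fingers move at their own pace and stop on an object; "force" is the grip in N (left out, the last holds). Time passes only in rows, so rows that repeat a pose let the fingers close. It gives the time, the measured TCP pose, the force, the opening and the grip force at its end, in the units of the state.
- observe(): the state, without advancing time (a new reading comes with each control period).
- eyes.read_camera(name): name is "scene" or "top" or "wrist"; returns a dict with "frame" (420x560x3 uint8, blue, green, red), "camera_matrix" (3x3 intrinsics, pixels), "world_from_camera" (4x4, takes a point from camera to world coordinates); the wrist camera has in their place "T_tool_cam" (4x4, takes a point from camera to tool coordinates, whose origin is the TCP and whose axes are the flange's). Camera axes: x right, y up, looking along -z (the intrinsics and any distortion apply to the point x, -y, -z); pixel columns grow to the right and rows downward; lengths in m; the calibration is good to about 2 mm. A picture is of the moment at which its call begins: read the wrist's pose just before it. There is no depth.
- job.job_done(): hands the job in; it is judged then, once.
The state is a dict: "time_s": time; "joints": joint angles; "qd": joint speeds; "effort": joint torques, N m; "tcp_pos": TCP position; "eef_rot": TCP orientation; "force": force on the tool from outside, world axes, zero at the start; "torque": the same for the moment, N m; "grip_width": opening from 0.0 (shut) to 1.0 (fully open); "gripper_force": force on a finger pad.
Only numpy, scipy, OpenCV 4.12 (cv2) and the standard library are available. Lean on these libraries where they do the work, as an engineer would, in place of code of your own. Each camera call takes 0.05 s, during which the arm holds its last target. There are 200 camera calls.

## Working session

There is one attempt and no reset: what is moved stays moved. The work goes in short steps, Python scripts to look and compute and a tool call to move; the robot and the scene stay as the last step left them, time stands still between calls to the robot, and variables do not carry over. Pictures are saved under pics/ and viewed, at most 10 in all, crops included, and the job is handed in when it is done.

Besides the shell and the picture viewer there is one more tool, called in YAML: its name, and indented under it one key for each argument. servo_tool: Moves the arm, as the interface text tells. Its arguments: {"type":"object","properties":{"motion":{"type":"array"},"force":{"type":"number"}},"required":["motion"]}

```bash
mkdir -p pics
cat > h.py <<'E'
import numpy as np,cv2
from rig import observe,eyes,job,robot
from scipy.spatial.transform import Rotation as R
def cam(n):
    s=observe(); c=eyes.read_camera(n)
    if n=="wrist":
        T=np.eye(4);T[:3,:3]=R.from_rotvec(s["eef_rot"]).as_matrix();T[:3,3]=s["tcp_pos"]
        c["world_from_camera"]=T@c["T_tool_cam"]
    return c
def ray(c,u,v):
    K=np.array(c["camera_matrix"]);W=np.array(c["world_from_camera"])
    d=np.linalg.inv(K)@[u,v,1];d=W[:3,:3]@[d[0],-d[1],-d[2]]
    return W[:3,3],d/np.linalg.norm(d)
def onz(c,u,v,z):
    o,d=ray(c,u,v);return o+d*(z-o[2])/d[2]
def tri(*rs):
    A=sum(np.eye(3)-np.outer(d,d) for o,d in rs);b=sum((np.eye(3)-np.outer(d,d))@o for o,d in rs)
    p=np.linalg.solve(A,b);return p,[np.linalg.norm((np.eye(3)-np.outer(d,d))@(p-o)) for o,d in rs]
def proj(c,p):
    W=np.linalg.inv(c["world_from_camera"]);q=W[:3,:3]@p+W[:3,3];q=np.array(c["camera_matrix"])@[q[0],-q[1],-q[2]];return q[:2]/q[2]
E
python3 - <<'E'
from h import *
s=observe();print(s);print([k for k in dir(robot) if k[0]!='_'])
for n in("scene","top"):
    c=cam(n);cv2.imwrite(f"pics/{n}0.png",c["frame"]);print(n,[k for k in c]);print(np.round(c["camera_matrix"],1),np.round(c["world_from_camera"],3))
E
```

```text
{'time_s': 0.0, 'joints': array([ 1.16702320e+00,  5.33537967e-02,  1.61425830e+00, -3.17847694e-06,
        1.47598553e+00, -1.18990277e-01]), 'qd': array([ 0.00048332,  0.00135685, -0.00081002, -0.00088766,  0.0009113 ,
       -0.00233417]), 'effort': array([ 8.64431295e-04, -3.93697894e+01, -3.70169377e+01, -1.60020204e-04,
        7.49001105e-03,  1.45342426e-06]), 'tcp_pos': array([0.17534889, 0.59926911, 0.23008623]), 'eef_rot': array([-4.45751967e-01, -3.10928680e+00,  3.04320646e-03]), 'force': array([ 0.59529263, -0.07160893,  0.39027324]), 'torque': array([ 0.01634916,  0.02373297, -0.0026363 ]), 'gripper_force': 0.0, 'grip_width': 1.0012719316559624}
['Unreachable', 'hold_point_z']
scene ['frame', 'camera_matrix', 'world_from_camera']
[[537.7   0.  272.5]
 [  0.  537.7 204.3]
 [  0.    0.    1. ]] [[-0.272 -0.624  0.732  1.707]
 [ 0.962 -0.191  0.194  0.35 ]
 [ 0.019  0.757  0.653  1.165]
 [ 0.     0.     0.     1.   ]]
top ['frame', 'camera_matrix', 'world_from_camera']
[[536.    0.  275.5]
 [  0.  536.  205.3]
 [  0.    0.    1. ]] [[-0.054  0.973 -0.225  0.267]
 [-0.999 -0.053  0.012  0.052]
 [ 0.     0.225  0.974  1.581]
 [ 0.     0.     0.     1.   ]]
```

View pics/scene0.png

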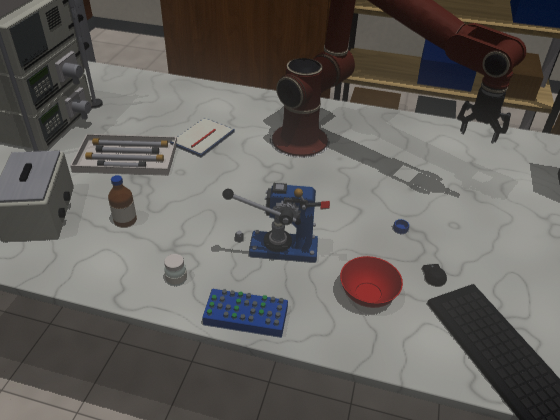

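View pics/top0.png

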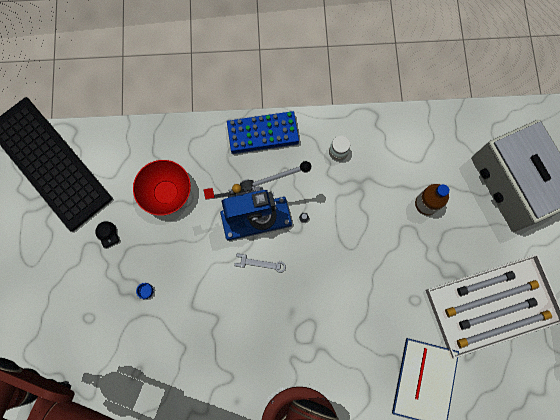

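The scene view shows the press with knob at (228,194), brass ball at (298,192) and red pad at (325,205). In the top view the knob is at (305,167), the brass ball near (236,189) and the pad at (209,194). The lever points to world −y, and the wheel side faces world +x.

Run:
```python
from h import *
seeds={"scene":dict(knob=(228,194),pad=(325,205),ball=(298,192)),"top":dict(knob=(305,167),pad=(209,194),ball=(236,189))}
C={};P={}
for n in seeds:
    c=C[n]=cam(n);hsv=cv2.cvtColor(c["frame"],cv2.COLOR_BGR2HSV);h,s,v=[hsv[...,i].astype(int) for i in range(3)]
    M=dict(knob=v<70,pad=((h<6)|(h>174))&(s>150)&(v>80),ball=(h>10)&(h<28)&(s>110)&(v>60))
    for k,(u,w) in seeds[n].items():
        m=np.zeros(h.shape,np.uint8);r=14;m[w-r:w+r,u-r:u+r]=M[k][w-r:w+r,u-r:u+r]
        nn,l,st,ce=cv2.connectedComponentsWithStats(m);i=1+np.argmax(st[1:,4]);P[n,k]=ce[i];print(n,k,ce[i],st[i])
for k in seeds["top"]:
    print(k,tri(*[ray(C[n],*P[n,k]) for n in C]))
ims=[]
for n,(u,v) in dict(scene=(280,215),top=(258,195)).items():
    ims.append(cv2.resize(C[n]["frame"][v-60:v+60,u-65:u+65],None,fx=3,fy=3,interpolation=cv2.INTER_CUBIC))
cv2.imwrite("pics/crop1.png",np.hstack(ims))
```

```text
scene knob [227.71264368 193.5862069 ] [223 189  11  10  87]
scene pad [324.43902439 204.02439024] [321 201   8   7  41]
scene ball [298.16129032 191.        ] [295 189   7   5  31]
top knob [305.10891089 166.07920792] [300 161  11  11 101]
top pad [208.44318182 193.22727273] [204 188  10  11  88]
top ball [236.01587302 187.79365079] [232 184   9   9  63]
knob (array([ 0.67314932, -0.04777097,  0.2505121 ]), [np.float64(3.920757189329385e-05), np.float64(3.920757189334647e-05)])
pad (array([0.61884342, 0.20562916, 0.23312911]), [np.float64(0.0006769588613139121), np.float64(0.0006769588613138784)])
ball (array([0.6215714 , 0.13226129, 0.26243056]), [np.float64(0.00026735607670208496), np.float64(0.00026735607670208235)])
```

View pics/crop1.png

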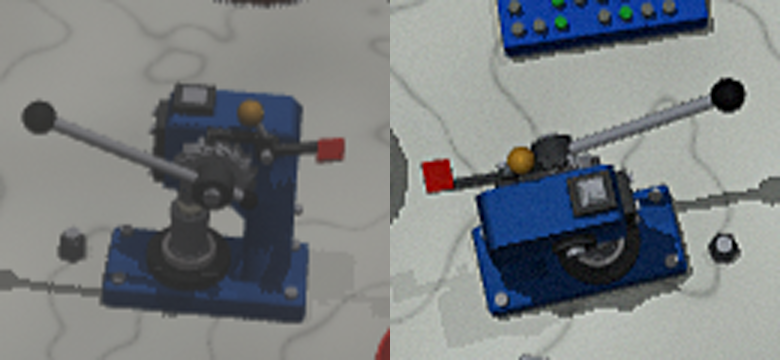

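```bash
cat >> h.py <<'E'
yaw=np.radians(100.55);O=np.array([.5893,.0963,0])
Rp=R.from_euler('z',yaw).as_matrix()
def press(x,y,z): return O+Rp@(np.array([x,y,z])/1000)
def down(tilt=0): # tool y=press x, z down; tilt leans the body to the press front
    return Rp@R.from_euler('y',-np.radians(tilt)).as_matrix()@np.array([[0,1,0],[1,0,0],[0,0,-1.]])
def go(p,Rt):
    s=observe();R0=R.from_rotvec(s["eef_rot"]).as_matrix()
    print("t",round(s["time_s"],2),"shift",np.round(R0.T@(p-s["tcp_pos"]),4),"turn",np.round(np.degrees(R.from_matrix(R0.T@Rt).as_rotvec()),1),"press-frame now",np.round(Rp.T@(s["tcp_pos"]-O)*1000,1))
E
python3 - <<'E'
from h import *
print(press(105,-49,280),down(20)[:,2]@Rp)
go(press(105,-49,280),down())
E
```

```text
[0.61824686 0.20849661 0.28      ] [ 3.42020143e-01 -2.40990819e-18 -9.39692621e-01]
t 0.2 shift [-0.5348 -0.2509 -0.0492] turn [ -0.1  -0.  -26.9] press-frame now [570.4 314.7 230.5]
```

servo_tool:
  motion: [-0.036, -0.017, -0.01, 0, 0, 0, 1, -0.072, -0.034, -0.02, 0, 0, 0, 1, -0.108, -0.051, -0.03, 0, 0, 0, 1, -0.144, -0.068, -0.04, 0, 0, 0, 1, -0.18, -0.085, -0.05, 0, 0, 0, 1]

```text
time_s: 0.62
tcp_pos: [0.3253, 0.4663, 0.2816]
eef_rot: [-0.445, -3.11, 0.0]
force: [0.5, 0.2, -0.3]
grip_width: 0.298
gripper_force: 0.0
```

servo_tool:
  motion: [-0.036, -0.017, 0, 0, 0, 0, 1, -0.072, -0.034, 0, 0, 0, 0, 1, -0.108, -0.051, 0, 0, 0, 0, 1, -0.144, -0.068, 0, 0, 0, 0, 1, -0.18, -0.085, 0, 0, 0, 0, 1]

```text
time_s: 1.03
tcp_pos: [0.4744, 0.3339, 0.2813]
eef_rot: [0.446, 3.11, 0.0]
force: [0.3, 1.2, 0.2]
grip_width: -0.005
gripper_force: 0.0
```

Run:
```python
from h import *
go(press(105,-49,280),down())
```

```text
t 1.03 shift [-0.1733 -0.0799  0.0013] turn [  0.    0.  -26.9] press-frame now [254.6  69.4 281.3]
```

servo_tool:
  motion: [-0.035, -0.016, 0, 0, 0, -5.4, 1, -0.07, -0.032, 0, 0, 0, -10.8, 1, -0.105, -0.048, 0, 0, 0, -16.2, 1, -0.14, -0.064, 0, 0, 0, -21.6, 1, -0.173, -0.08, 0, 0, 0, -26.9, 1]

```text
time_s: 1.45
tcp_pos: [0.6182, 0.2085, 0.281]
eef_rot: [0.296, -3.127, 0.0]
force: [0.3, 0.4, 0.3]
grip_width: -0.001
gripper_force: 0.0
```

servo_tool:
  motion: [0, 0, 0.0, 0, 0, 0, 1, 0, 0, 0, 0, 0, 0, 1]

```text
time_s: 1.62
tcp_pos: [0.6177, 0.2086, 0.2804]
eef_rot: [0.284, -3.127, -0.0]
force: [-0.4, 0.7, 0.6]
grip_width: -0.001
gripper_force: 0.0
```

Run:
```python
from h import *
go(press(105,-49,240),down())
ims=[]
for n,(u,v) in dict(scene=(285,195),top=(245,190)).items():
    c=cam(n);ims.append(cv2.resize(c["frame"][v-60:v+60,u-65:u+65],None,fx=3,fy=3,interpolation=cv2.INTER_CUBIC))
cv2.imwrite("pics/crop2.png",np.hstack(ims))
```

```text
t 1.62 shift [-0.0006 -0.0002  0.0404] turn [ 0.  -0.1 -0.2] press-frame now [105.2 -48.5 280.4]
```

View pics/crop2.png

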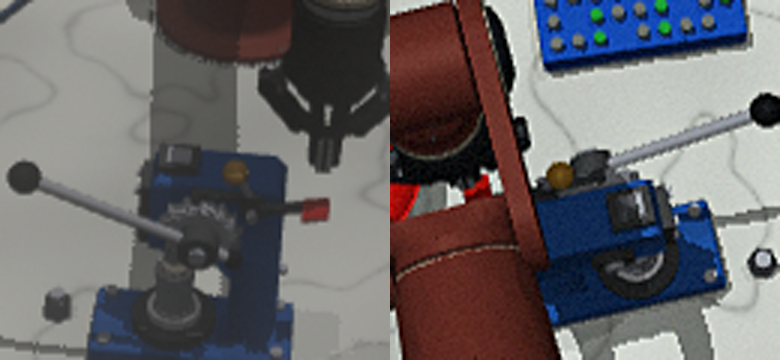

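The shut fingertips (scene crop, about (325,168)) hang straight above the red pad (315,209), and the weight ball is clear. Next I press down.

servo_tool:
  motion: [0, 0, 0.015, 0, 0, 0, 1, 0, 0, 0.03, 0, 0, 0, 1, 0, 0, 0.042, 0, 0, 0, 1, 0, 0, 0.048, 0, 0, 0, 1, 0, 0, 0.052, 0, 0, 0, 1]

```text
time_s: 2.13
tcp_pos: [0.6154, 0.2104, 0.2264]
eef_rot: [0.291, -3.124, 0.001]
force: [-1.1, 0.2, 0.9]
grip_width: 0.003
gripper_force: 0.1
```

servo_tool:
  motion: [0, 0, 0.005, 0, 0, 0, 1, 0, 0, 0.01, 0, 0, 0, 1, 0, 0, 0.015, 0, 0, 0, 1, 0, 0, 0.02, 0, 0, 0, 1, 0, 0, 0.024, 0, 0, 0, 1]

```text
time_s: 2.55
tcp_pos: [0.6171, 0.2103, 0.2053]
eef_rot: [-0.29, 3.128, 0.001]
force: [0.6, 1.1, 2.5]
grip_width: 0.001
gripper_force: 0.0
```

Run:
```python
from h import *
go(press(105,-49,206),down())
c=cam("scene");u,v=290,195
cv2.imwrite("pics/crop3.png",cv2.resize(c["frame"][v-60:v+60,u-65:u+65],None,fx=4,fy=4,interpolation=cv2.INTER_CUBIC))
```

```text
t 2.55 shift [-0.0008 -0.002  -0.0007] turn [0. 0. 0.] press-frame now [107.  -48.2 205.3]
```

View pics/crop3.png

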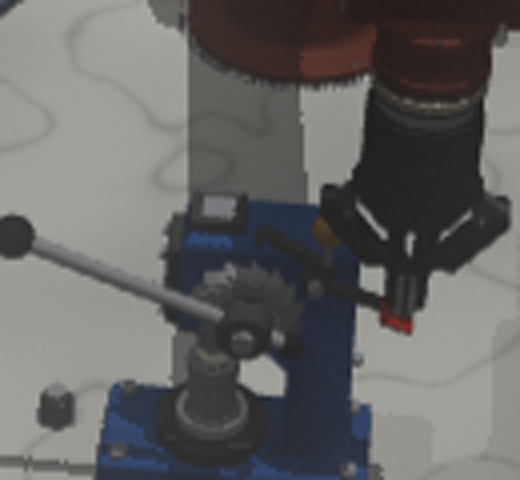

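The pawl has tipped (hook up at (265,235), pad down at (395,322)). The ball at (325,232) is close to a knuckle, so I rise straight up and check that the pawl stays over.

servo_tool:
  motion: [0, 0, -0.01, 0, 0, 0, 1, 0, 0, -0.025, 0, 0, 0, 1, 0, 0, -0.045, 0, 0, 0, 1, 0, 0, -0.07, 0, 0, 0, 1, 0, 0, -0.1, 0, 0, 0, 1]

```text
time_s: 3.02
tcp_pos: [0.6165, 0.2099, 0.3069]
eef_rot: [0.289, -3.128, 0.0]
force: [0.6, -0.2, -0.2]
grip_width: -0.004
gripper_force: 0.0
```

Run:
```python
from h import *
go(press(-120,-56,300),down(20))
c=cam("scene");u,v=280,200
cv2.imwrite("pics/crop4.png",cv2.resize(c["frame"][v-60:v+60,u-65:u+65],None,fx=4,fy=4,interpolation=cv2.INTER_CUBIC))
```

```text
t 3.02 shift [-0.0083 -0.2267  0.007 ] turn [-20.  -0.   0.] press-frame now [106.7 -47.6 306.9]
```

View pics/crop4.png

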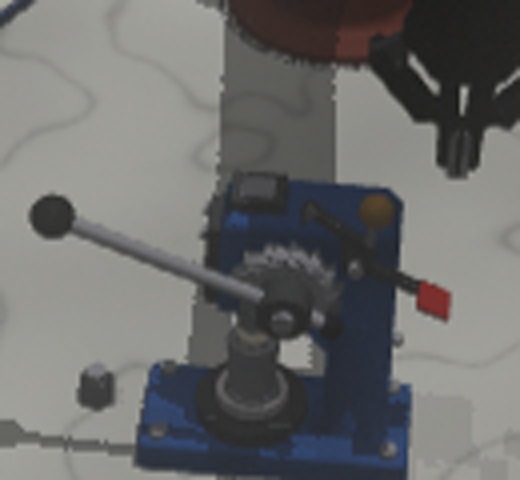

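The pawl stays over after release (hook up at (310,212), pad down at (432,300), ball leaning back), and the lever has not moved. Next I go above the lever, leaning the tool forward.

servo_tool:
  motion: [-0.002, -0.04, 0, 0, 0, 0, 1, -0.004, -0.08, 0, 0, 0, 0, 1, -0.006, -0.12, 0, -5, 0, 0, 1, -0.008, -0.16, 0, -10, 0, 0, 1, -0.008, -0.2, 0.005, -15, 0, 0, 1]

```text
time_s: 3.48
tcp_pos: [0.6628, 0.0137, 0.3049]
eef_rot: [0.29, -3.084, -0.41]
force: [1.4, -0.6, -0.1]
grip_width: 0.001
gripper_force: 0.0
```

Run:
```python
from h import *
go(press(-110,-56,265),down(20))
```

```text
t 3.48 shift [ 0.0014 -0.0252  0.0345] turn [-4.9  0.4  0.2] press-frame now [-94.7 -57.1 304.9]
```

servo_tool:
  motion: [0.001, -0.012, 0.01, -5, 0, 0, 1, 0.001, -0.025, 0.02, -5, 0, 0, 1, 0.001, -0.025, 0.034, -5, 0, 0, 1, 0.001, -0.025, 0.034, -5, 0, 0, 1]

```text
time_s: 3.82
tcp_pos: [0.6619, 0.0008, 0.2576]
eef_rot: [0.282, -3.045, -0.538]
force: [-1.2, 0.5, -1.6]
grip_width: 0.0
gripper_force: 0.0
```

Run:
```python
from h import *
go(press(-110,-56,252),down(20));go(press(-119,-56,196),down(20));go(press(-120,-56,105),down(20))
c=cam("scene");u,v=260,190
cv2.imwrite("pics/crop5.png",cv2.resize(c["frame"][v-60:v+60,u-65:u+65],None,fx=4,fy=4,interpolation=cv2.INTER_CUBIC))
```

```text
t 3.82 shift [-0.0021 -0.0045  0.0043] turn [ 0.1 -0.3 -0. ] press-frame now [-107.2  -53.9  257.6]
t 3.82 shift [-0.0024 -0.0322  0.0538] turn [ 0.1 -0.3 -0. ] press-frame now [-107.2  -53.9  257.6]
t 3.82 shift [-0.0028 -0.0644  0.1389] turn [ 0.1 -0.3 -0. ] press-frame now [-107.2  -53.9  257.6]
```

View pics/crop5.png

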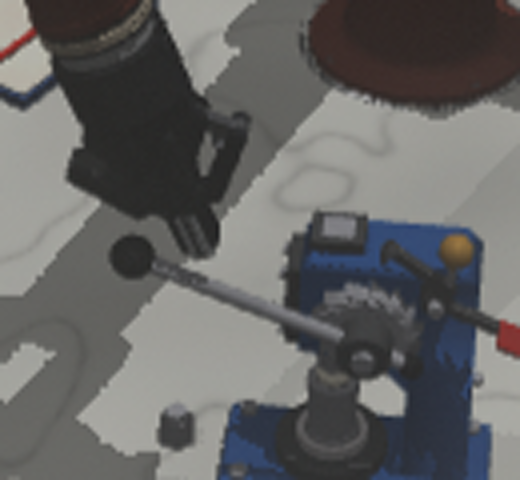

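The fingertips (205,250) are just above the bar, inboard of the knob (132,257). Next I push.

servo_tool:
  motion: [-0.002, -0.006, 0.008, 0, 0, 0, 1, -0.002, -0.011, 0.017, 0, 0, 0, 1, -0.002, -0.016, 0.026, 0, 0, 0, 1, -0.002, -0.021, 0.035, 0, 0, 0, 1, -0.002, -0.026, 0.044, 0, 0, 0, 1]

```text
time_s: 4.28
tcp_pos: [0.6687, -0.0091, 0.2135]
eef_rot: [0.286, -3.056, -0.533]
force: [-0.1, -4.9, 8.0]
grip_width: -0.002
gripper_force: 3.6
```

Run:
```python
from h import *
go(press(-119,-56,196),down(20));go(press(-120,-56,105),down(20))
```

```text
t 4.28 shift [ 0.0028 -0.0067  0.0162] turn [-0.2  0.3  0.2] press-frame now [-118.2  -58.7  213.5]
t 4.28 shift [ 0.0033 -0.0384  0.1015] turn [-0.2  0.3  0.2] press-frame now [-118.2  -58.7  213.5]
```

servo_tool:
  motion: [0.001, -0.003, 0.009, 0, 0, 0, 1, 0.001, -0.006, 0.018, 0, 0, 0, 1, 0.001, -0.01, 0.027, 0, 0, 0, 1, 0.001, -0.013, 0.036, 0, 0, 0, 1, 0.001, -0.016, 0.045, 0, 0, 0, 1]

```text
time_s: 4.7
tcp_pos: [0.6677, -0.0085, 0.1655]
eef_rot: [0.286, -3.055, -0.536]
force: [0.1, -0.2, 7.5]
grip_width: 0.001
gripper_force: 4.1
```

Run:
```python
from h import *
go(press(-120,-56,105),down(20))
```

```text
t 4.7 shift [ 0.0022 -0.0231  0.0559] turn [-0.1  0.2  0.2] press-frame now [-117.4  -57.9  165.5]
```

servo_tool:
  motion: [0.001, -0.004, 0.009, 0, 0, 0, 1, 0.001, -0.008, 0.018, 0, 0, 0, 1, 0.001, -0.011, 0.027, 0, 0, 0, 1, 0.001, -0.015, 0.036, 0, 0, 0, 1, 0.001, -0.017, 0.042, 0, 0, 0, 1]

```text
time_s: 5.12
tcp_pos: [0.6669, -0.0095, 0.1198]
eef_rot: [0.286, -3.054, -0.538]
force: [1.0, -1.2, 6.4]
grip_width: 0.002
gripper_force: 3.7
```

Run:
```python
from h import *
go(press(-120,-56,105),down(20))
```

```text
t 5.12 shift [ 0.001  -0.0067  0.0133] turn [-0.   0.2  0.2] press-frame now [-118.3  -56.9  119.8]
```

servo_tool:
  motion: [0, -0.002, 0.004, 0, 0, 0, 1, 0, -0.003, 0.008, 0, 0, 0, 1, 0, -0.004, 0.011, 0, 0, 0, 1, 0, -0.005, 0.014, 0, 0, 0, 1]

```text
time_s: 5.45
tcp_pos: [0.6671, -0.0097, 0.1058]
eef_rot: [0.287, -3.054, -0.538]
force: [-1.5, -0.4, 12.7]
grip_width: -0.002
gripper_force: 4.5
```

servo_tool:
  motion: [0, -0.001, 0.002, 0, 0, 0, 1, 0, -0.001, 0.003, 0, 0, 0, 1]

```text
time_s: 5.62
tcp_pos: [0.6675, -0.01, 0.1032]
eef_rot: [0.287, -3.055, -0.537]
force: [-1.5, -1.9, 10.1]
grip_width: -0.002
gripper_force: 5.1
```

Run:
```python
from h import *
go(press(-120,-56,105),down(20));print(observe()["force"])
c=cam("scene");u,v=265,200
cv2.imwrite("pics/crop6.png",cv2.resize(c["frame"][v-60:v+60,u-65:u+65],None,fx=4,fy=4,interpolation=cv2.INTER_CUBIC))
```

```text
t 5.62 shift [ 0.0014 -0.0005 -0.0021] turn [-0.1  0.3  0.2] press-frame now [-118.8  -57.4  103.2]
[-1.53555638 -1.93159772 10.06992293]
```

View pics/crop6.png

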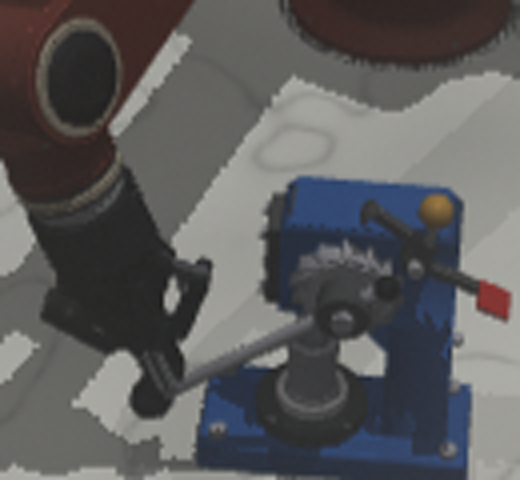

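The lever is well down with the pawl still thrown over, but no stop has been felt yet. I continue in small steps until the force climbs.

servo_tool:
  motion: [0, -0.001, 0.002, 0, 0, 0, 1, 0, -0.001, 0.003, 0, 0, 0, 1, 0, -0.001, 0.003, 0, 0, 0, 1]

```text
time_s: 5.92
tcp_pos: [0.6678, -0.0097, 0.1009]
eef_rot: [0.287, -3.056, -0.538]
force: [-1.0, -1.6, 11.7]
grip_width: 0.004
gripper_force: 4.8
```

servo_tool:
  motion: [0, -0.001, 0.002, 0, 0, 0, 1, 0, -0.001, 0.003, 0, 0, 0, 1, 0, -0.001, 0.003, 0, 0, 0, 1]

```text
time_s: 6.17
tcp_pos: [0.6684, -0.0102, 0.0995]
eef_rot: [0.288, -3.057, -0.537]
force: [-2.3, -2.3, 16.6]
grip_width: -0.002
gripper_force: 7.4
```

servo_tool:
  motion: [0, -0.001, 0.002, 0, 0, 0, 1, 0, -0.001, 0.003, 0, 0, 0, 1, 0, -0.001, 0.003, 0, 0, 0, 1]

```text
time_s: 6.42
tcp_pos: [0.6687, -0.0101, 0.0991]
eef_rot: [0.289, -3.057, -0.538]
force: [-8.2, -3.8, 27.3]
grip_width: 0.0
gripper_force: 11.2
```

servo_tool:
  motion: [0, -0.001, 0.002, 0, 0, 0, 1, 0, -0.001, 0.003, 0, 0, 0, 1, 0, -0.001, 0.003, 0, 0, 0, 1]

```text
time_s: 6.67
tcp_pos: [0.6689, -0.01, 0.0988]
eef_rot: [0.291, -3.056, -0.539]
force: [-12.5, -4.2, 37.2]
grip_width: -0.004
gripper_force: 15.2
```

The force climbs steeply with no travel, so this is the stop. I retreat and check.

servo_tool:
  motion: [0, 0.001, -0.01, 0, 0, 0, 1, 0, 0.003, -0.03, 0, 0, 0, 1, 0, 0.01, -0.06, 0, 0, 0, 1, 0, 0.02, -0.1, 0, 0, 0, 1, 0, 0.02, -0.14, 0, 0, 0, 1]

```text
time_s: 7.08
tcp_pos: [0.6698, -0.0365, 0.2263]
eef_rot: [0.287, -3.047, -0.539]
force: [1.8, 0.3, 0.3]
grip_width: 0.002
gripper_force: 0.0
```

servo_tool:
  motion: [0, 0, -0.03, 0, 0, 0, 1, 0, 0, -0.06, 0, 0, 0, 1, 0, 0, -0.06, 0, 0, 0, 1]

```text
time_s: 7.33
tcp_pos: [0.6772, -0.0602, 0.2901]
eef_rot: [0.287, -3.063, -0.531]
force: [-0.6, 0.1, 1.6]
grip_width: 0.003
gripper_force: 0.0
```

Run:
```python
from h import *
P={}
C={}
c=cam("scene")
for L in(1.3,1.37,1.45):
    a=np.pi/4-L;p=press(-170*np.cos(a),-56,185+170*np.sin(a));print(L,proj(c,p))
hsv=cv2.cvtColor(c["frame"],cv2.COLOR_BGR2HSV);u,w=[int(round(t)) for t in proj(c,p)];r=11
m=np.zeros(hsv.shape[:2],np.uint8);m[w-r:w+r,u-r:u+r]=hsv[w-r:w+r,u-r:u+r,2]<60
n,l,st,ce=cv2.connectedComponentsWithStats(m);print(ce,st,observe()["time_s"],observe()["force"])
u,v=265,210
cv2.imwrite("pics/crop7.png",cv2.resize(c["frame"][v-60:v+60,u-65:u+65],None,fx=4,fy=4,interpolation=cv2.INTER_CUBIC))
```

```text
1.3 [232.71327883 234.25838146]
1.37 [234.97631534 236.99044677]
1.45 [237.82919495 239.96769129]
[[279.51177626 209.49152823]
 [237.54545455 239.68181818]] [[     0      0    560    420 235134]
 [   234    235      9     10     66]] 7.3833 [-0.65988765  0.13382129 -0.18221774]
```

View pics/crop7.png

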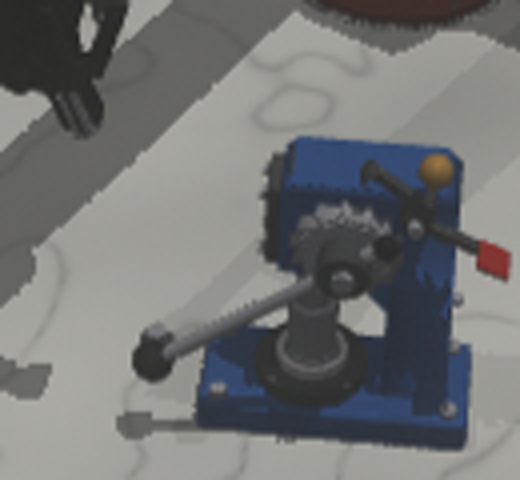

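The knob measures (237.5,239.7), which fits lever = 1.45. The pawl is thrown over, the ram is on the column and the hand is clear.

```bash
python3 -c "
from h import *
print(job.job_done())"
```

```text
the job is handed in; nothing more can be done
None
```

I tipped the pawl over, where it stayed clear of the wheel. I then pushed the lever to its stop (the knob position fits 1.45 rad), withdrew the hand and handed the job in. The frit's seating follows from the lever position; I did not measure it directly, and no verdict came back.

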